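# Turn the wax rings over between two hinged trays

### The arm

A 6-joint arm with a two-finger parallel gripper is mounted at the origin on the work surface; the furniture and walls round the work are solid. World frame = base frame: x ahead of the robot, y to its left, z up, the work surface at z = 0. Lengths are in m, angles in rad, forces in N, time in s.
With the tool pointing down it reaches from about 0.375 to 0.825 m from the base axis. Payload 5.5 kg.
Tool frame: the origin (TCP) lies at the very end of the fingers, on their centre line; the grasp point (between the pads) lies r.tcp_to_grasp behind it (r.tcp_to_grasp is the distance from the TCP to the grasp point, in m); z points along the fingers, y is the line along which they close (so a half turn about z gives the same grasp; the last joint's range is limited). The gripper opens to 85 mm and grips with 20 to 120 N. Pads are 22 mm wide; open, the fingers measure 114 mm over their backs; the gripper's body (76 mm by 85 mm) begins 54 mm behind the grasp point. The pads swing forward as they close: fully open they stand 13 mm farther back than shut.
Start: joints at [-1.268, 0.314, -0.047, 1.21, 0, 1.571], TCP at [0.179, -0.573, 0.231] pointing down, gripper open.
Joint ranges: [-2.67, 2.67], [-0.69, 1.73], [-1.03, 1.25], [-2.08, 2.16], [-1.42, 1.45], [-3.14, 3.14]. Speed limits (rad/s): [2.39, 2.39, 3.01, 3.14, 3.14, 3.14].

### API

Orientations are given as a unit quaternion [w, x, y, z].
In Python, from bench import monitor, optics, order, r gives the robot as it stands. The module is installed in compiled form; this text tells all that it offers.
- The arm moves only by the tool play_rows, never from a script. Its argument "moves" is text: rows parted by semicolons, each of 5 numbers parted by spaces: the shift along the tool's x, y, z in m, then the turn about the tool's z in degrees, then the closure, from 0 (fully open) to 1 (shut). In form: x y z yaw claw; .... A call has exactly 8 rows; each row shifts and turns the commanded pose from where the row before left it, along the tool's axes as they then stand; what a row does not reach is not made up. A row lasts 1/12 s, in which the tool goes at most 41.7 mm and 7.16 degrees, less where a joint would pass 70% of its speed; a pose out of reach is approached as far as the arm can. A call with a gripper value outside its range is refused whole. The fingers move at their own pace and stop on an object; "force" is the grip in N (left out, the last holds). Time passes only in rows, so rows that do not move let the fingers close, or fill a call up. It gives the time, the measured TCP pose, the force, the opening and the grip force at its end, in the units of the state.
- monitor.sense(): the state, without advancing time (a new reading comes with each control period).
- optics.get_image(name): name is "scene" or "top" or "wrist"; returns the picture (480x640x3 uint8, blue, green, red); there is no depth.
- optics.camera_params(name): a dict with "fx", "fy", "cx", "cy" (pixels), "R" (3x3) and "t" (3): a world point X has camera coordinates R X + t; the wrist camera has in their place "hand_eye" (4x4, takes a point from camera to tool coordinates, whose origin is the TCP and whose axes are the flange's). Camera axes: x right, y down, z forward; pixel columns grow to the right and rows downward; lengths in m; the calibration is good to about 2 mm. A picture is of the moment at which its call begins: read the wrist's pose just before it. camera_params takes no time and is no camera call.
- order.hand_in(): hands the job in; it is judged then, once.
The state is a dict: "time": time; "joints": joint angles; "dq": joint speeds; "joint_efforts": joint torques, N m; "position": TCP position; "eef_rot": TCP orientation; "ft_force": force on the tool from outside, world axes, zero at the start; "wrist_torque": the same for the moment, N m; "finger_gap": finger opening in m; "grip_force": force on a finger pad.
Only numpy, scipy, OpenCV 4.12 (cv2) and the standard library are available. Lean on these libraries where they do the work, as an engineer would, in place of code of your own. Each camera call takes 0.05 s, during which the arm holds its last target. There are 200 camera calls.

### The job

The soft wax ring blanks in the white tray must be turned over without touching them. Swing the empty blue tray over so that it caps the white tray, then swing both trays back together, over the top, until the white tray lies upside down on the blue one and the rings lie turned over in the blue tray. Leave the pair closed like that.

Things in the scene. Friction and masses are not known exactly. Their poses are not given: they have to be found in the camera images.
- jig: Turnover jig fixed to the bench: wood board 150 x 150 mm with a steel hinge rod on which both trays swing. Origin: centre of the underside, at bench height; the rod's middle is 45 mm above it. x: along the rod; y: from the rod to the side where the white tray starts (the robot's left, within 15 degrees); z: up.
- ring_tray (a joint): White tray with the wax rings, 140 mm along the rod, 12 to 82 mm from its axis, 14 mm deep (11 inside), mouth plane through the rod axis. Rad: 0 = open, mouth up, on jig +y; pi/2 = upright; pi (stop) = upside down on jig -y. Stiff hinge, 0.15 N m: stays where left. Swung while capped, it pushes the blue tray along by the rim and they stay closed.
- cap_tray (a joint): Empty blue tray, same size. Rad: 0 (stop) = open, mouth up, on jig -y; pi/2 = upright; pi (stop) = upside down on jig +y, closed rim to rim on the white tray. Starts at 0 to 0.5. Stiff hinge, 0.2 N m: stays where left.
- ring_tray_knob (a point): Centre of the white tray's red knob: a round plug 22 mm in diameter, 18 mm long, its axis parallel to the rod, on a 12 mm wide stem; 125 mm from the rod axis, at jig x = -38 mm, in the plane of the tray's mouth. Pinched on its two flat ends (fingers closing along jig x) it can turn between the pads as the tray swings.
- cap_tray_knob (a point): Centre of the black knob on the blue tray: the same shape, 125 mm from the rod axis, at jig x = +38 mm.
- wax_green_1: Green wax ring blank, 37 mm across, 14 mm high, lying in the white tray. Origin: centre of its underside; z up through the ring at the start, down once it is turned over.
- wax_purple: Purple wax ring blank, 31 mm across, 15 mm high, in the white tray; origin and axes as for the green one.
- wax_green_2: Second green wax ring blank, as the first.
Things that resemble listed ones, but are neither listed nor needed, are in the scene too. Leave any pink look-alike of the wax_purple alone.

How it is judged:
By the outcome, as a careful person would: the job done as asked, in the order asked, and still so for the second after the job is handed in, with the robot touching nothing.
It also fails if it takes over 54 s, if anything falls off the work surface, if the arm or the gripper's body presses on something with over 40 N, if the wrist force passes 120 N, or if a joint passes its speed limit or range.

## Working session

There is one attempt and no reset: what is moved stays moved. The work goes in short steps, Python scripts to look and compute and a tool call to move; the robot and the scene stay as the last step left them, time stands still between calls to the robot, and variables do not carry over. Pictures are saved under pics/ and viewed, at most 10 in all, crops included, and the job is handed in when it is done.

Besides the shell and the picture viewer there is one more tool, called after "Emit:" as name(argument=value, ...) on one line, values as JSON. play_rows: Moves the arm, as the interface text tells. Its arguments: {"type":"object","properties":{"moves":{"type":"string"},"force":{"type":"number"}},"required":["moves"]}

```bash
mkdir -p pics; ls; python3 - <<'E'
from bench import monitor, optics, order, r
import cv2,numpy as np
s=monitor.sense(); print(s['time'],s['position'],s['eef_rot'],r.tcp_to_grasp,s['finger_gap'])
for n in ('top','scene'):
    im=optics.get_image(n); cv2.imwrite(f'pics/{n}0.png',im); p=optics.camera_params(n); print(n,p)
print(optics.camera_params('wrist'))
E
```

```text
pics
0.0 [ 0.17871858 -0.57215495  0.23043612] [-8.34654620e-04  9.88565467e-01  1.50789938e-01 -1.21302222e-04] 0.0187 0.08540924626507168
top {'fx': 551.0625779962315, 'fy': 551.0625779962315, 'cx': 310.6304373622386, 'cy': 241.56850328604173, 'R': array([[-0.00348855, -0.99984932, -0.01700488],
       [-0.98069094,  0.00674577, -0.19544765],
       [ 0.19553291,  0.0159947 , -0.9805667 ]]), 't': array([0.10009297, 0.57547551, 0.80087896])}
scene {'fx': 493.31061809325286, 'fy': 493.31061809325286, 'cx': 318.297966877318, 'cy': 241.72323286117947, 'R': array([[-0.59507135, -0.80346941,  0.01808281],
       [-0.59108199,  0.42230478, -0.68722685],
       [ 0.5445293 , -0.41963744, -0.72621778]]), 't': array([0.39590988, 0.3393333 , 0.63460288])}
{'fx': 364.17126990857514, 'fy': 364.17126990857514, 'cx': 320.9256747081352, 'cy': 244.5794217174406, 'hand_eye': array([[-1.22405239e-03, -9.53237458e-01, -3.02219871e-01,
         7.77604331e-02],
       [ 9.99999023e-01, -9.62990904e-04, -1.01281294e-03,
         9.24009323e-04],
       [ 6.74416247e-04, -3.02220815e-01,  9.53237706e-01,
        -1.42745290e-01],
       [ 0.00000000e+00,  0.00000000e+00,  0.00000000e+00,
         1.00000000e+00]])}
```

View pics/top0.png

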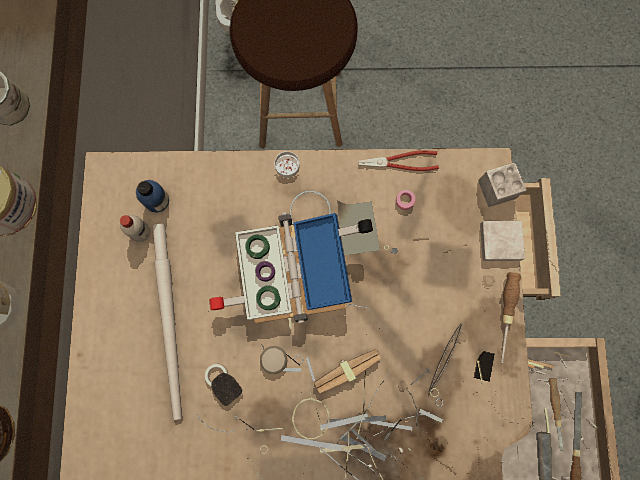

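View pics/scene0.png

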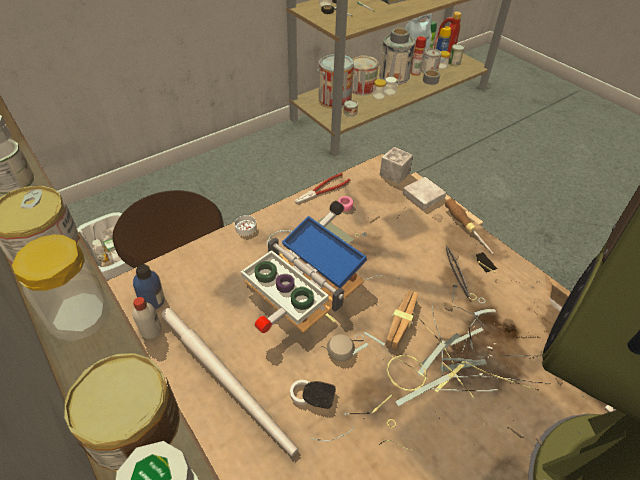

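The red knob is at top (217,303), scene (263,324); the red bottle cap and red pliers are look-alikes, but only this one sits on the white tray's stem. The black knob is at top (365,227), scene (336,208), on the blue tray's stem; the black block (226,390) and the scrap (485,365) don't fit. The rod runs from (286,219) to (300,318) in the top view.

```bash
cat > h.py <<'E'
from bench import monitor, optics, order, r
import cv2,numpy as np
from scipy.spatial.transform import Rotation as Ro
def blob(im,lo,hi,box):
    x0,y0,x1,y1=box; m=cv2.inRange(cv2.cvtColor(im[y0:y1,x0:x1],cv2.COLOR_BGR2HSV),lo,hi)
    n,l,st,c=cv2.connectedComponentsWithStats(m); k=1+np.argmax(st[1:,4])
    return c[k]+[x0,y0],st[k]+np.array([x0,y0,0,0,0])
def ray(n,uv):
    p=optics.camera_params(n); d=np.array([(uv[0]-p['cx'])/p['fx'],(uv[1]-p['cy'])/p['fy'],1])
    return -p['R'].T@p['t'], p['R'].T@(d/np.linalg.norm(d))
def tri(a,b):
    A=[];y=[];
    for o,d in (a,b): P=np.eye(3)-np.outer(d,d); A.append(P); y.append(P@o)
    X=np.linalg.lstsq(np.vstack(A),np.hstack(y),rcond=None)[0]
    return X,[np.linalg.norm(P@X-q)*1000 for P,q in zip(A,y)]
def onz(a,z): o,d=a; return o+d*(z-o[2])/d[2]
E
python3 - <<'E'
from h import *
np.set_printoptions(precision=4,suppress=True)
t=cv2.imread('pics/top0.png'); s=cv2.imread('pics/scene0.png')
R=((0,150,80),(8,255,255)); K=((0,0,0),(180,255,60))
for nm,c,bt,bs in (('red',R,(200,290,235,316),(248,310,280,336)),('black',K,(352,214,378,240),(324,196,346,218))):
    a,sa=blob(t,*c,bt); b,sb=blob(s,*c,bs); print(nm,a,sa,b,sb,tri(ray('top',a),ray('scene',b)))
a=cv2.resize(t[190:340,190:390],(800,600),interpolation=cv2.INTER_CUBIC)
b=cv2.resize(s[190:340,220:380],None,fx=4,fy=4,interpolation=cv2.INTER_CUBIC)
cv2.imwrite('pics/tc.png',a);cv2.imwrite('pics/sc.png',b)
E
```

```text
red [216.3  302.85] [209 297  15  13 160] [262.6734 323.8995] [255 316  17  17 199] (array([0.4824, 0.244 , 0.0439]), [np.float64(0.35884037310703176), np.float64(0.35884037310720973)])
black [364.7674 225.843 ] [358 219  15  14 172] [336.06 208.2 ] [330 202  13  13 100] (array([0.5954, 0.0139, 0.0789]), [np.float64(0.3596580386313527), np.float64(0.3596580386312994)])
```

View pics/tc.png

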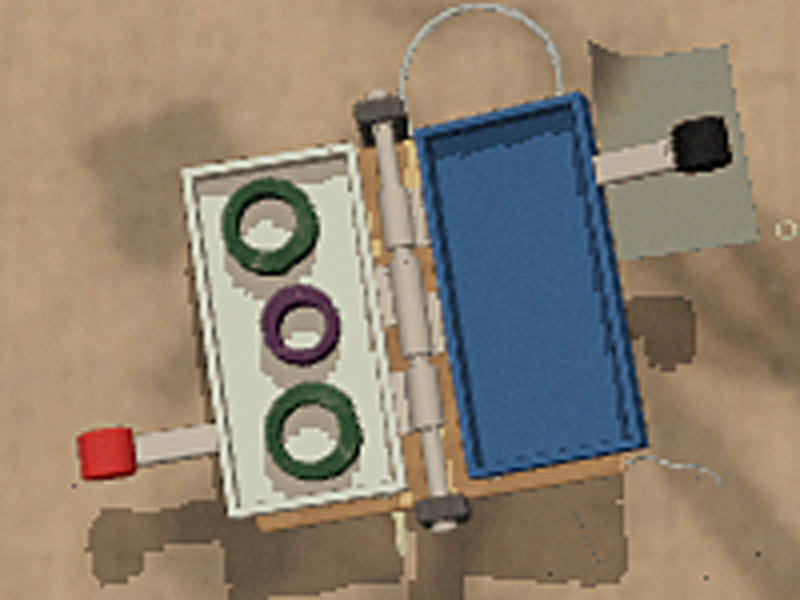

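View pics/sc.png

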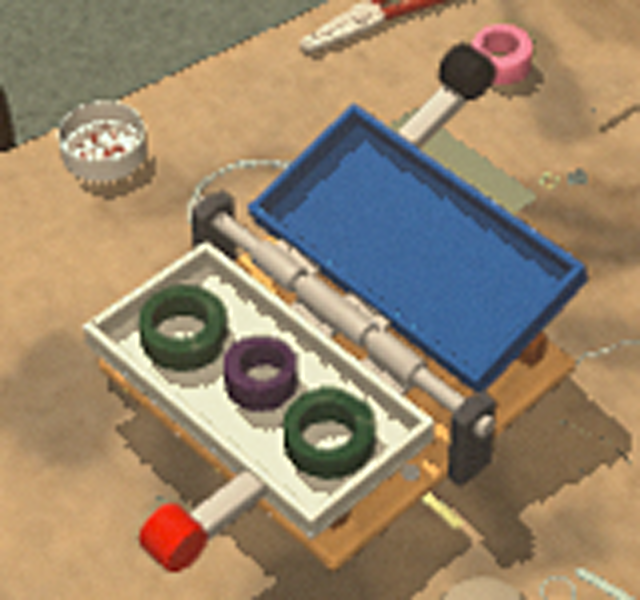

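The crops show the red knob (crop 105,453) on the white tray's stem and the black knob (702,143) on the blue tray's stem. In world axes red is (0.482, 0.244, 0.044) and black is (0.595, 0.014, 0.079). Both give the jig at O=(0.539, 0.127) with yaw about 8.9° and the blue tray at about 0.27 rad. That agrees with the rod's slope of about 8.5°. I'll move now.

Emit:
play_rows(moves="0.024 -0.018 0 0 0;0.024 -0.018 0 0 0;0.024 -0.018 0 0 0;0.024 -0.018 0 0 0;0.024 -0.018 0 0 0;0.024 -0.018 0 0 0;0.024 -0.018 0 0 0;0.024 -0.018 0 0 0", force=40)

```text
time: 0.77
position: [0.3196, -0.3765, 0.231]
eef_rot: [-0.0, 0.989, 0.151, -0.0]
ft_force: [0.4, 0.6, -0.7]
finger_gap: 0.0855
grip_force: 0.0
```

Emit:
play_rows(moves="0.024 -0.018 0 0 0;0.024 -0.018 0 0 0;0.024 -0.018 0 0 0;0.024 -0.018 0 0 0;0.024 -0.018 0 0 0;0.024 -0.018 0 0 0;0.024 -0.018 0 0 0;0.024 -0.018 0 0 0")

```text
time: 1.43
position: [0.46, -0.1819, 0.2311]
eef_rot: [-0.0, 0.989, 0.151, -0.0]
ft_force: [0.3, -1.5, 0.1]
finger_gap: 0.0857
grip_force: 0.0
```

Emit:
play_rows(moves="0.024 -0.018 0 0 0;0.024 -0.018 0 0 0;0.024 -0.018 0 0 0;0.024 -0.018 0 0 0;0.024 -0.018 0 0 0;0.024 -0.018 0 0 0;0.024 -0.018 0 0 0;0.024 -0.018 0 0 0")

```text
time: 2.1
position: [0.6003, 0.0128, 0.2308]
eef_rot: [-0.0, 0.989, 0.151, -0.0]
ft_force: [-0.7, -0.7, 0.2]
finger_gap: 0.0851
grip_force: 0.0
```

Emit:
play_rows(moves="0 0 0 -6.8 0;0 0 0 -6.8 0;0 0 0 -6.8 0;0 0 0 -6.8 0;0 0 0 -6.8 0;0 0 0 -6.8 0;0 0 0 -6.8 0;0 0 0 -6.8 0")

```text
time: 2.77
position: [0.5995, 0.0114, 0.2308]
eef_rot: [-0.0, 0.809, 0.588, -0.0]
ft_force: [0.3, -1.3, 0.5]
finger_gap: 0.0854
grip_force: 0.0
```

Emit:
play_rows(moves="0 0 0 -6.8 0;0 0 0 -6.8 0;0 0 0 -6.8 0;0 0 0 -6.8 0;0 0 0 0 0;0 0 0 0 0;0 0 0 0 0;0 0 0 0 0")

```text
time: 3.43
position: [0.5998, 0.0114, 0.2312]
eef_rot: [-0.0, 0.651, 0.759, -0.0]
ft_force: [-0.9, -0.1, -0.1]
finger_gap: 0.0852
grip_force: 0.0
```

```bash
python3 - <<'E'
from h import *
np.set_printoptions(precision=4,suppress=True)
s=monitor.sense(); im=optics.get_image('wrist'); cv2.imwrite('pics/w1.png',im)
p=optics.camera_params('wrist'); q=s['eef_rot']; Rt=Ro.from_quat([q[1],q[2],q[3],q[0]]).as_matrix(); H=p['hand_eye']
def wray(uv):
    d=np.array([(uv[0]-p['cx'])/p['fx'],(uv[1]-p['cy'])/p['fy'],1]); d/=np.linalg.norm(d)
    return Rt@H[:3,3]+s['position'], Rt@H[:3,:3]@d
X=np.array([.5954,.0139,.0789]); c=np.linalg.inv(H)@np.r_[Rt.T@(X-s['position']),1]
u=np.array([p['fx']*c[0]/c[2]+p['cx'],p['fy']*c[1]/c[2]+p['cy']]); print('expect',u, 'toolx ang',np.degrees(np.arctan2(Rt[1,0],Rt[0,0])))
x,y=u.astype(int); b=(max(x-60,0),max(y-60,0),min(x+60,640),min(y+60,480))
a,st=blob(im,(0,0,0),(180,255,60),b); print(a,st, onz(wray(a),.0789))
t=cv2.imread('pics/top0.png'); k,_=blob(t,(0,0,0),(180,255,60),(352,214,378,240)); print(tri(wray(a),ray('top',k)))
E
```

```text
expect [315.6281 221.7078] toolx ang 98.83611759806871
[315.0678 221.6177] [305 209  21  26 531] [0.5949 0.0139 0.0789]
(array([0.5949, 0.0145, 0.0815]), [np.float64(0.12565758271161037), np.float64(0.12565758271250677)])
```

View pics/w1.png

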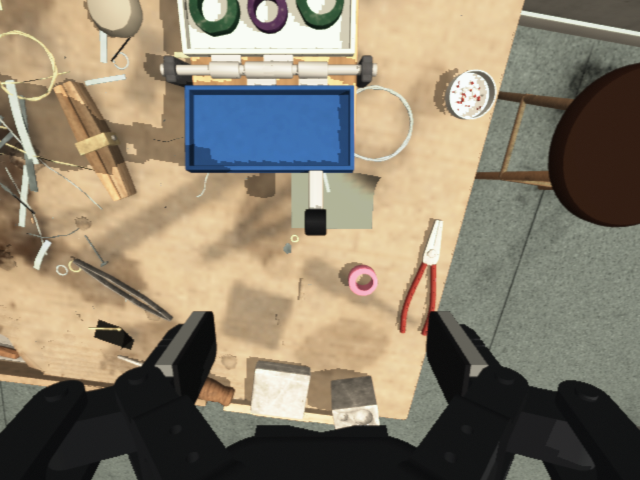

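The wrist view shows the rod horizontal, the blue tray, and the black knob at (315,222), centred between the fingers. The knob is confirmed at (0.595, 0.014, 0.080). Next I descend and grip.

Emit:
play_rows(moves="0.003 -0.0045 0.022 0 0;0 0 0.025 0 0;0 0 0.025 0 0;0 0 0.025 0 0;0 0 0.025 0 0;0 0 0.02 0 0;0 0 0.02 0 0.3;0 0 0.01 0 0.5")

```text
time: 4.15
position: [0.5934, 0.0136, 0.0568]
eef_rot: [-0.001, 0.65, 0.76, -0.001]
ft_force: [-1.0, 0.6, -0.0]
finger_gap: 0.0642
grip_force: 0.0
```

Emit:
play_rows(moves="0 0 0 0 1;0 0 0 0 1;0 0 0 0 1;0 0 0 0 1;0 0 0 0 1;0 0 0 0 1;0 0 0 0 1;0 0 0 0 1")

```text
time: 4.82
position: [0.595, 0.0132, 0.0599]
eef_rot: [0.0, 0.65, 0.76, -0.0]
ft_force: [-4.0, -3.3, 4.1]
finger_gap: 0.0172
grip_force: 44.8
```

```bash
python3 - <<'E'
import numpy as np
def tab(a,b,n,sx):
    t=np.linspace(a,b,n+1); P=np.round(np.c_[-sx*np.cos(t),-np.sin(t)]*.125*2000)/2000
    for i,d in enumerate(np.diff(P,axis=0)):
        print(f"{d[0]:g} 0 {d[1]:g} 0 1;",end='\n' if i%8==7 else '')
tab(.265,3.13,40,1); print(); tab(0,3.13,40,-1)
E
```

```text
0.0025 0 -0.009 0 1;0.0035 0 -0.008 0 1;0.0035 0 -0.008 0 1;0.0045 0 -0.008 0 1;0.005 0 -0.0075 0 1;0.0055 0 -0.007 0 1;0.006 0 -0.0065 0 1;0.0065 0 -0.0065 0 1;
0.0065 0 -0.0055 0 1;0.0075 0 -0.0055 0 1;0.0075 0 -0.0045 0 1;0.008 0 -0.0045 0 1;0.0085 0 -0.0035 0 1;0.008 0 -0.003 0 1;0.009 0 -0.002 0 1;0.0085 0 -0.002 0 1;
0.009 0 -0.001 0 1;0.009 0 -0.0005 0 1;0.009 0 0 0 1;0.009 0 0.001 0 1;0.0085 0 0.0015 0 1;0.009 0 0.002 0 1;0.0085 0 0.0025 0 1;0.008 0 0.0035 0 1;
0.0085 0 0.004 0 1;0.0075 0 0.0045 0 1;0.0075 0 0.005 0 1;0.007 0 0.0055 0 1;0.0065 0 0.006 0 1;0.0065 0 0.0065 0 1;0.0055 0 0.0065 0 1;0.005 0 0.0075 0 1;
0.005 0 0.0075 0 1;0.004 0 0.008 0 1;0.0035 0 0.0085 0 1;0.003 0 0.0085 0 1;0.0025 0 0.0085 0 1;0.0015 0 0.0085 0 1;0.001 0 0.009 0 1;0.0005 0 0.009 0 1;

-0.0005 0 -0.01 0 1;-0.001 0 -0.0095 0 1;-0.002 0 -0.0095 0 1;-0.0025 0 -0.0095 0 1;-0.0035 0 -0.009 0 1;-0.004 0 -0.009 0 1;-0.005 0 -0.0085 0 1;-0.005 0 -0.008 0 1;
-0.006 0 -0.008 0 1;-0.007 0 -0.007 0 1;-0.007 0 -0.007 0 1;-0.0075 0 -0.006 0 1;-0.0085 0 -0.0055 0 1;-0.0085 0 -0.0045 0 1;-0.0085 0 -0.0045 0 1;-0.0095 0 -0.003 0 1;
-0.009 0 -0.003 0 1;-0.01 0 -0.002 0 1;-0.0095 0 -0.001 0 1;-0.01 0 -0.0005 0 1;-0.0095 0 0.0005 0 1;-0.01 0 0.001 0 1;-0.0095 0 0.002 0 1;-0.0095 0 0.0025 0 1;
-0.009 0 0.003 0 1;-0.009 0 0.004 0 1;-0.0085 0 0.005 0 1;-0.008 0 0.0055 0 1;-0.008 0 0.006 0 1;-0.007 0 0.0065 0 1;-0.007 0 0.007 0 1;-0.006 0 0.0075 0 1;
-0.0055 0 0.008 0 1;-0.005 0 0.0085 0 1;-0.004 0 0.009 0 1;-0.0035 0 0.009 0 1;-0.0025 0 0.0095 0 1;-0.002 0 0.0095 0 1;-0.0015 0 0.01 0 1;-0.0005 0 0.0095 0 1;
```

Emit:
play_rows(moves="0.0025 0 -0.009 0 1;0.0035 0 -0.008 0 1;0.0035 0 -0.008 0 1;0.0045 0 -0.008 0 1;0.005 0 -0.0075 0 1;0.0055 0 -0.007 0 1;0.006 0 -0.0065 0 1;0.0065 0 -0.0065 0 1")

```text
time: 5.48
position: [0.5888, 0.0509, 0.1203]
eef_rot: [-0.0, 0.65, 0.76, -0.0]
ft_force: [-1.0, -0.4, -8.4]
finger_gap: 0.0175
grip_force: 40.2
```

Emit:
play_rows(moves="0.0065 0 -0.0055 0 1;0.0075 0 -0.0055 0 1;0.0075 0 -0.0045 0 1;0.008 0 -0.0045 0 1;0.0085 0 -0.0035 0 1;0.008 0 -0.003 0 1;0.009 0 -0.002 0 1;0.0085 0 -0.002 0 1")

```text
time: 6.15
position: [0.5792, 0.1132, 0.151]
eef_rot: [0.0, 0.65, 0.76, -0.0]
ft_force: [-2.4, -4.9, -5.1]
finger_gap: 0.0172
grip_force: 39.1
```

Emit:
play_rows(moves="0.009 0 -0.001 0 1;0.009 0 -0.0005 0 1;0.009 0 0 0 1;0.009 0 0.001 0 1;0.0085 0 0.0015 0 1;0.009 0 0.002 0 1;0.0085 0 0.0025 0 1;0.008 0 0.0035 0 1")

```text
time: 6.82
position: [0.5684, 0.183, 0.1429]
eef_rot: [0.0, 0.65, 0.76, 0.001]
ft_force: [-4.6, -3.4, 5.6]
finger_gap: 0.0174
grip_force: 40.5
```

Emit:
play_rows(moves="0.0085 0 0.004 0 1;0.0075 0 0.0045 0 1;0.0075 0 0.005 0 1;0.007 0 0.0055 0 1;0.0065 0 0.006 0 1;0.0065 0 0.0065 0 1;0.0055 0 0.0065 0 1;0.005 0 0.0075 0 1")

```text
time: 7.48
position: [0.5599, 0.2381, 0.0977]
eef_rot: [-0.001, 0.649, 0.76, 0.002]
ft_force: [-5.6, 0.9, 7.2]
finger_gap: 0.017
grip_force: 46.2
```

Emit:
play_rows(moves="0.005 0 0.0075 0 1;0.004 0 0.008 0 1;0.0035 0 0.0085 0 1;0.003 0 0.0085 0 1;0.0025 0 0.0085 0 1;0.0015 0 0.0085 0 1;0.001 0 0.009 0 1;0.0005 0 0.009 0 1")

```text
time: 8.15
position: [0.5564, 0.26, 0.0299]
eef_rot: [-0.002, 0.649, 0.761, 0.002]
ft_force: [-6.4, 3.2, 6.2]
finger_gap: 0.0171
grip_force: 55.2
```

Emit:
play_rows(moves="0 0 0.001 0 1;0 0 0.001 0 1;0 0 0.001 0 1;0 0 0 0 1;0 0 0 0 1;0 0 0 0 1;0 0 0 0 1;0 0 0 0 1")

```text
time: 8.82
position: [0.5564, 0.2599, 0.0268]
eef_rot: [-0.002, 0.649, 0.761, 0.002]
ft_force: [-6.4, 4.7, 2.0]
finger_gap: 0.0175
grip_force: 55.2
```

```bash
python3 - <<'E'
from h import *
s=monitor.sense(); print(s['position'],s['ft_force'])
im=optics.get_image('scene')
cv2.imwrite('pics/s2.png',cv2.resize(im[190:360,210:370],None,fx=3.5,fy=3.5,interpolation=cv2.INTER_CUBIC))
E
```

```text
[0.55635777 0.25992272 0.02679871] [-6.40558737  4.69283706  1.98905157]
```

View pics/s2.png

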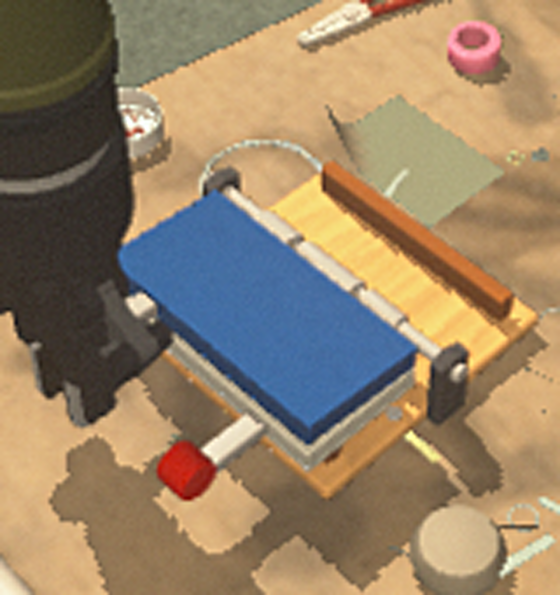

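The blue tray caps the white one, with at most a hairline gap at the outer rim. I'll press a little more until the stop is felt.

Emit:
play_rows(moves="0 0 0.001 0 1;0 0 0 0 1;0 0 0.001 0 1;0 0 0 0 1;0 0 0 0 1;0 0 0 0 1;0 0 0 0 1;0 0 0 0 1")

```text
time: 9.53
position: [0.5564, 0.2599, 0.025]
eef_rot: [-0.002, 0.649, 0.761, 0.002]
ft_force: [-6.0, 4.8, 4.7]
finger_gap: 0.0175
grip_force: 55.5
```

Emit:
play_rows(moves="0 0 0.001 0 1;0 0 0 0 1;0 0 0.001 0 1;0 0 0 0 1;0 0 0 0 1;0 0 0 0 1;0 0 0 0 1;0 0 0 0 1")

```text
time: 10.2
position: [0.5564, 0.2598, 0.0229]
eef_rot: [-0.002, 0.649, 0.761, 0.002]
ft_force: [-6.4, 4.2, 3.1]
finger_gap: 0.0176
grip_force: 55.8
```

```bash
python3 - <<'E'
from h import *
t=optics.get_image('top'); s=optics.get_image('scene')
R=((0,150,80),(8,255,255))
a,sa=blob(t,*R,(200,285,240,320)); b,sb=blob(s,*R,(244,305,284,340)); print(a,sa,b,sb,tri(ray('top',a),ray('scene',b)))
c=lambda im,x0,y0:cv2.resize(im[y0:y0+75,x0:x0+100],(400,300),interpolation=cv2.INTER_CUBIC)
cv2.imwrite('pics/s3.png',np.vstack([np.hstack([c(s,235,255),c(t,200,240)]) ,np.hstack([c(s,245,235),c(cv2.imread('pics/top0.png'),200,240)])]))
E
```

```text
Traceback (most recent call last):
  File "h.py", line 6, in blob
    n,l,st,c=cv2.connectedComponentsWithStats(m); k=1+np.argmax(st[1:,4])
                                                      ~~~~~~~~~^^^^^^^^^^
ValueError: attempt to get argmax of an empty sequence
```

```bash
python3 - <<'E'
from h import *
s=optics.get_image('scene')
R=((0,150,80),(8,255,255))
print(blob(s,*R,(244,305,284,340)))
cv2.imwrite('pics/s3.png',cv2.resize(s[235:340,235:345],None,fx=5.5,fy=5.5,interpolation=cv2.INTER_CUBIC))
E
```

```text
(array([262.67336683, 323.89949749]), array([255, 316,  17,  17, 199]))
```

View pics/s3.png

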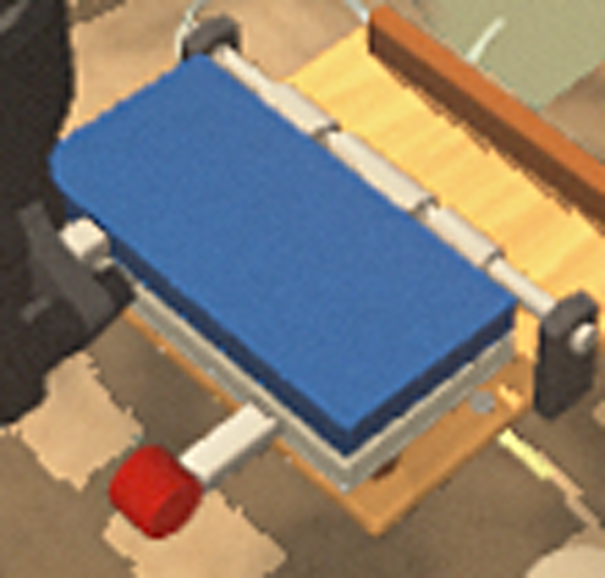

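The white tray hasn't moved (red knob still at 263,324) and the rims look closed. I'll release, rise and look without the arm in the way.

Emit:
play_rows(moves="0 0 0 0 0.5;0 0 0 0 0.5;0 0 0 0 0.5;0 0 0 0 0.5;0 0 -0.02 0 0.5;0 0 -0.03 0 0.5;0 0 -0.03 0 0.5;0 0 -0.03 0 0.5")

```text
time: 11.02
position: [0.5567, 0.2561, 0.1324]
eef_rot: [-0.0, 0.65, 0.76, -0.0]
ft_force: [0.1, 0.3, 0.1]
finger_gap: 0.0424
grip_force: 0.0
```

Emit:
play_rows(moves="-0.0005 -0.0095 0 0 0.5;-0.0005 -0.0095 0 0 0.5;-0.0005 -0.0095 0 0 0.5;-0.0005 -0.0095 0 0 0.5;-0.0005 -0.0095 0 0 0.5;-0.0005 -0.0095 0 0 0.5;-0.0005 -0.0095 0 0 0.5;-0.0005 -0.009 0 0 0.5")

```text
time: 11.68
position: [0.4815, 0.2401, 0.1308]
eef_rot: [-0.0, 0.65, 0.76, -0.0]
ft_force: [0.8, 0.5, 0.5]
finger_gap: 0.0426
grip_force: 0.0
```

```bash
python3 - <<'E'
from h import *
np.set_printoptions(precision=4,suppress=True)
s=monitor.sense(); im=optics.get_image('wrist'); sc=optics.get_image('scene')
p=optics.camera_params('wrist'); q=s['eef_rot']; Rt=Ro.from_quat([q[1],q[2],q[3],q[0]]).as_matrix(); H=p['hand_eye']
def wray(uv):
    d=np.array([(uv[0]-p['cx'])/p['fx'],(uv[1]-p['cy'])/p['fy'],1]); d/=np.linalg.norm(d)
    return Rt@H[:3,3]+s['position'], Rt@H[:3,:3]@d
def proj(X):
    c=np.linalg.inv(H)@np.r_[Rt.T@(X-s['position']),1]; return np.array([p['fx']*c[0]/c[2]+p['cx'],p['fy']*c[1]/c[2]+p['cy']])
print(s['position'],proj(np.array([.4824,.244,.045])),proj(np.array([.5575,.2564,.045])))
x,y=proj(np.array([.4824,.244,.045])).astype(int)
a,st=blob(im,(0,150,80),(8,255,255),(x-50,y-50,x+50,min(480,y+50)));print('red',a,st,onz(wray(a),.045))
b,_=blob(sc,(0,150,80),(8,255,255),(244,305,284,340));print(b,tri(wray(a),ray('scene',b)))
w=cv2.resize(im,(400,300)); c=cv2.resize(sc[230:338,220:364],(400,300),interpolation=cv2.INTER_CUBIC)
cv2.imwrite('pics/m4.png',np.hstack([w,c]))
E
```

```text
[0.4815 0.2401 0.1308] [322.6983 245.2314] [438.3501 244.2984]
red [321.0587 245.1844] [308 230  27  32 835] [0.4813 0.2439 0.045 ]
[262.6313 323.8939] (array([0.4813, 0.2441, 0.0454]), [np.float64(0.11422809389629578), np.float64(0.11422809389620421)])
```

View pics/m4.png

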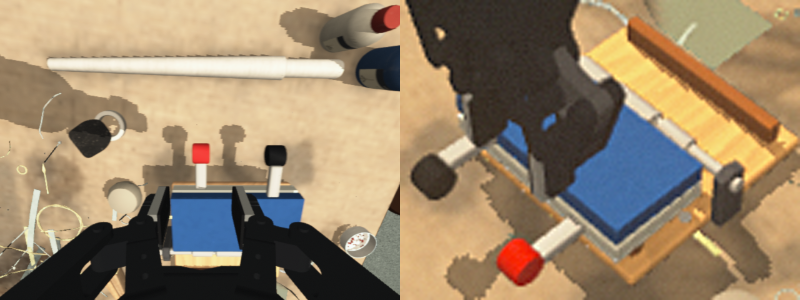

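```bash
python3 - <<'E'
from h import *
s=monitor.sense(); im=optics.get_image('wrist'); sc=optics.get_image('scene')
p=optics.camera_params('wrist'); q=s['eef_rot']; Rt=Ro.from_quat([q[1],q[2],q[3],q[0]]).as_matrix(); H=p['hand_eye']
def wray(uv):
    d=np.array([(uv[0]-p['cx'])/p['fx'],(uv[1]-p['cy'])/p['fy'],1]); d/=np.linalg.norm(d)
    return Rt@H[:3,3]+s['position'], Rt@H[:3,:3]@d
K=((0,0,0),(180,255,60))
a,sa=blob(im,*K,(415,225,470,275)); b,sb=blob(sc,*K,(220,280,247,302)); print(a,sa,b,sb,tri(wray(a),ray('scene',b)))
E
```

```text
[442.50757576 248.25094697] [ 425  232   36   34 1056] [232.71929825 296.26315789] [224 291  16  11  57] (array([0.56753692, 0.2495675 , 0.02746675]), [np.float64(0.2753371288782476), np.float64(0.27533712887820616)])
```

```bash
python3 - <<'E'
from h import *
p=optics.camera_params('scene')
for X in ([.5575,.2564,.045],[.5575,.2564,.050],[.5575,.2559,.055],[.4813,.2439,.045]):
    c=p['R']@np.array(X)+p['t']; print(c[:2]/c[2]*p['fx']+[p['cx'],p['cy']])
m=cv2.imread('pics/m4.png')[130:230,405:470]
h=cv2.cvtColor(m,cv2.COLOR_BGR2GRAY); k=(h<75).astype(np.uint8)
n,l,st,ce=cv2.connectedComponentsWithStats(k)
for i in range(1,n):
    if st[i,4]>80: 
        x,y,w,hh=st[i,:4]; f=lambda u,v:(220+(u+5)*.36,230+(v+130)*.36); print(st[i,4],f(x,y),f(x+w,y+hh),f(*ce[i]))
E
```

```text
[231.09984395 295.60994049]
[230.7573644  293.72215644]
[230.68564688 291.67203152]
[262.82372049 323.92734464]
1360 (np.float64(223.96), np.float64(285.8)) (np.float64(240.16), np.float64(302.0)) (np.float64(231.85485294117646), np.float64(293.8211176470588))
```

The scene image puts the black knob a few mm above its closed height (293.8 against 295.6 expected). I'll press on the knob from above with shut fingers to make sure it is closed.

Emit:
play_rows(moves="0.0005 0.0095 0 0 1;0.0005 0.0095 0 0 1;0.0005 0.0095 0 0 1;0.0005 0.0095 0 0 1;0.0005 0.0095 0 0 1;0.0005 0.0095 0 0 1;0.0005 0.0095 0 0 1;0.0005 0.009 0 0 1")

```text
time: 12.55
position: [0.5579, 0.2564, 0.1311]
eef_rot: [-0.0, 0.65, 0.76, -0.0]
ft_force: [-0.6, 0.3, -0.3]
finger_gap: 0.0001
grip_force: 0.0
```

Emit:
play_rows(moves="0 0 0.02 0 1;0 0 0.02 0 1;0 0 0.015 0 1;0 0 0.007 0 1;0 0 0.003 0 1;0 0 0.002 0 1;0 0 0 0 1;0 0 0 0 1")

```text
time: 13.22
position: [0.5575, 0.2565, 0.0653]
eef_rot: [0.0, 0.65, 0.76, 0.001]
ft_force: [-0.4, 0.4, 0.4]
finger_gap: 0.0003
grip_force: 0.0
```

Emit:
play_rows(moves="0 0 0.002 0 1;0 0 0.002 0 1;0 0 0.002 0 1;0 0 0.001 0 1;0 0 0.001 0 1;0 0 0 0 1;0 0 0 0 1;0 0 0 0 1")

```text
time: 13.88
position: [0.5566, 0.256, 0.0562]
eef_rot: [-0.0, 0.65, 0.76, -0.0]
ft_force: [-0.8, 0.5, -0.1]
finger_gap: -0.0001
grip_force: 0.1
```

Emit:
play_rows(moves="0 0 0.001 0 1;0 0 0 0 1;0 0 0.001 0 1;0 0 0 0 1;0 0 0.001 0 1;0 0 0 0 1;0 0 0 0 1;0 0 0 0 1")

```text
time: 14.55
position: [0.5569, 0.2561, 0.0555]
eef_rot: [0.0, 0.65, 0.76, 0.0]
ft_force: [-5.8, -2.7, 17.1]
finger_gap: 0.0003
grip_force: 8.6
```

The stop is felt: 17 N with the knob top at 0.0555, so the pair is fully closed. Next is the red knob.

Emit:
play_rows(moves="0 0 -0.02 0 0.5;0 0 -0.03 0 0.5;0 -0.01 -0.027 0 0.5;0 -0.013 0 0 0.5;0 -0.014 0 0 0.5;0 -0.014 0 0 0.5;0 -0.014 0 0 0.5;-0.0005 -0.012 0 0 0.5")

```text
time: 15.22
position: [0.4797, 0.2434, 0.1302]
eef_rot: [-0.0, 0.65, 0.76, -0.0]
ft_force: [-0.4, -0.5, -0.2]
finger_gap: 0.0428
grip_force: 0.0
```

Emit:
play_rows(moves="0 0 0.01 0 0.5;0 0 0.02 0 0.5;0 0 0.02 0 0.5;0 0 0.02 0 0.5;0 0 0.02 0 0.5;0 0 0.014 0 0.5;0 0 0 0 0.5;0 0 0 0 0.5")

```text
time: 15.88
position: [0.4802, 0.2432, 0.0252]
eef_rot: [-0.0, 0.65, 0.76, -0.001]
ft_force: [-0.6, 0.6, 0.0]
finger_gap: 0.0426
grip_force: 0.0
```

Emit:
play_rows(moves="0.0005 0.001 0 0 1;0 0 0 0 1;0 0 0 0 1;0 0 0 0 1;0 0 0 0 1;0 0 0 0 1;0 0 0 0 1;0 0 0 0 1", force=50)

```text
time: 16.55
position: [0.4818, 0.2448, 0.0274]
eef_rot: [-0.0, 0.65, 0.76, 0.001]
ft_force: [-4.1, -0.9, 6.6]
finger_gap: 0.0172
grip_force: 49.2
```

Emit:
play_rows(moves="-0.0005 0 -0.01 0 1;-0.001 0 -0.0095 0 1;-0.002 0 -0.0095 0 1;-0.0025 0 -0.0095 0 1;-0.0035 0 -0.009 0 1;-0.004 0 -0.009 0 1;-0.005 0 -0.0085 0 1;-0.005 0 -0.008 0 1")

```text
time: 17.22
position: [0.4854, 0.2205, 0.1001]
eef_rot: [0.0, 0.65, 0.76, -0.0]
ft_force: [1.4, -0.4, -11.0]
finger_gap: 0.017
grip_force: 49.0
```

Emit:
play_rows(moves="-0.006 0 -0.008 0 1;-0.007 0 -0.007 0 1;-0.007 0 -0.007 0 1;-0.0075 0 -0.006 0 1;-0.0085 0 -0.0055 0 1;-0.0085 0 -0.0045 0 1;-0.0085 0 -0.0045 0 1;-0.0095 0 -0.003 0 1")

```text
time: 17.88
position: [0.495, 0.1594, 0.1456]
eef_rot: [-0.001, 0.65, 0.76, 0.001]
ft_force: [-1.3, 5.2, -4.0]
finger_gap: 0.0167
grip_force: 49.0
```

Emit:
play_rows(moves="-0.009 0 -0.003 0 1;-0.01 0 -0.002 0 1;-0.0095 0 -0.001 0 1;-0.01 0 -0.0005 0 1;-0.0095 0 0.0005 0 1;-0.01 0 0.001 0 1;-0.0095 0 0.002 0 1;-0.0095 0 0.0025 0 1")

```text
time: 18.55
position: [0.507, 0.0829, 0.1469]
eef_rot: [-0.0, 0.65, 0.76, 0.001]
ft_force: [-4.0, 5.4, 2.0]
finger_gap: 0.0168
grip_force: 48.6
```

Emit:
play_rows(moves="-0.009 0 0.003 0 1;-0.009 0 0.004 0 1;-0.0085 0 0.005 0 1;-0.008 0 0.0055 0 1;-0.008 0 0.006 0 1;-0.007 0 0.0065 0 1;-0.007 0 0.007 0 1;-0.006 0 0.0075 0 1")

```text
time: 19.22
position: [0.517, 0.0195, 0.1024]
eef_rot: [0.001, 0.65, 0.76, -0.001]
ft_force: [-5.1, -3.0, 7.1]
finger_gap: 0.0165
grip_force: 59.8
```

Emit:
play_rows(moves="-0.0055 0 0.008 0 1;-0.005 0 0.0085 0 1;-0.004 0 0.009 0 1;-0.0035 0 0.009 0 1;-0.0025 0 0.0095 0 1;-0.002 0 0.0095 0 1;-0.0015 0 0.01 0 1;-0.0005 0 0.0095 0 1")

```text
time: 19.88
position: [0.5202, -0.0014, 0.0282]
eef_rot: [-0.002, 0.65, 0.76, 0.002]
ft_force: [-5.8, 7.5, 5.3]
finger_gap: 0.0164
grip_force: 87.3
```

The swing is done. I'll release, rise, then press the red knob from above to seat it.

Emit:
play_rows(moves="0 0 0 0 0.5;0 0 0 0 0.5;0 0 0 0 0.5;0 0 0 0 0.5;0 0 -0.02 0 0.5;0 0 -0.03 0 0.5;0 0 -0.03 0 1;0 0 -0.02 0 1")

```text
time: 20.55
position: [0.522, -0.0031, 0.1311]
eef_rot: [0.002, 0.65, 0.76, 0.001]
ft_force: [1.1, -0.3, 0.3]
finger_gap: 0.0197
grip_force: 0.0
```

Emit:
play_rows(moves="0 0 0 0 1;0 0 0 0 1;0 0 0 0 1;0 0 0.015 0 1;0 0 0.02 0 1;0 0 0.02 0 1;0 0 0.007 0 1;0 0 0 0 1")

```text
time: 21.22
position: [0.5181, -0.0027, 0.0631]
eef_rot: [-0.002, 0.65, 0.76, -0.002]
ft_force: [-0.6, 1.7, -1.1]
finger_gap: 0.0004
grip_force: 0.0
```

Emit:
play_rows(moves="0 0 0.002 0 1;0 0 0.002 0 1;0 0 0.001 0 1;0 0 0.001 0 1;0 0 0.001 0 1;0 0 0.001 0 1;0 0 0 0 1;0 0 0 0 1")

```text
time: 21.88
position: [0.5209, -0.0026, 0.058]
eef_rot: [0.0, 0.65, 0.76, 0.0]
ft_force: [0.3, -0.4, 0.4]
finger_gap: -0.0002
grip_force: 0.6
```

Emit:
play_rows(moves="0 0 0.001 0 1;0 0 0 0 1;0 0 0.001 0 1;0 0 0 0 1;0 0 0 0 1;0 0 0 0 1;0 0 0 0 1;0 0 0 0 1")

```text
time: 22.55
position: [0.5208, -0.0026, 0.0559]
eef_rot: [0.0, 0.65, 0.76, 0.0]
ft_force: [1.3, -1.0, 2.1]
finger_gap: -0.0003
grip_force: 1.5
```

Emit:
play_rows(moves="0 0 0.001 0 1;0 0 0 0 1;0 0 0.001 0 1;0 0 0 0 1;0 0 0.001 0 1;0 0 0 0 1;0 0 0 0 1;0 0 0 0 1")

```text
time: 23.22
position: [0.5211, -0.0027, 0.0552]
eef_rot: [0.001, 0.65, 0.76, 0.001]
ft_force: [-7.5, -1.9, 25.0]
finger_gap: -0.0004
grip_force: 12.8
```

Seated: 25 N with the knob top at 0.055. I'll back away, up and clear, and check.

Emit:
play_rows(moves="0 0 -0.02 0 1;0 0 -0.03 0 1;0 0 -0.04 0 1;-0.02 0 -0.04 0 1;-0.03 0 -0.02 0 1;-0.04 0 0 0 1;-0.04 0 0 0 1;-0.04 0 0 0 1")

```text
time: 23.88
position: [0.5468, -0.1702, 0.2004]
eef_rot: [-0.0, 0.649, 0.76, 0.0]
ft_force: [0.6, 0.5, 1.0]
finger_gap: 0.0001
grip_force: 0.0
```

Emit:
play_rows(moves="-0.03 0 0 0 1;-0.03 0 0 0 1;-0.03 0 0 0 1;-0.02 0 0 0 1;-0.01 0 0 0 1;0 0 0 0 1;0 0 0 0 1;0 0 0 0 1")

```text
time: 24.55
position: [0.5652, -0.2862, 0.1998]
eef_rot: [-0.001, 0.649, 0.76, 0.0]
ft_force: [-1.1, 0.2, 0.2]
finger_gap: -0.0002
grip_force: 0.0
```

```bash
python3 - <<'E'
from h import *
t=optics.get_image('top'); s=optics.get_image('scene')
for n,c,bt,bs in (('red',((0,150,80),(8,255,255)),(335,230,385,280),(330,215,385,265)),('black',((0,0,0),(180,255,60)),(345,205,385,250),(320,195,352,228))):
    try:
        a,sa=blob(t,*c,bt);b,sb=blob(s,*c,bs);print(n,a,sa[4],b,sb[4],tri(ray('top',a),ray('scene',b)))
    except Exception as e: print(n,e)
c=lambda im,x0,y0:cv2.resize(im[y0:y0+160,x0:x0+160],(400,400),interpolation=cv2.INTER_CUBIC)
cv2.imwrite('pics/f.png',np.hstack([c(t,220,180),c(s,240,180)]))
E
```

```text
red [375.85576923 275.13461538] 104 [369.73394495 240.95412844] 109 (array([ 0.52285525, -0.00604922,  0.04302141]), [np.float64(2.4768137532852585), np.float64(2.4768137532849503)])
black [366.39490446 230.50318471] 157 [337.52830189 221.09433962] 53 (array([0.59583379, 0.00827999, 0.0428068 ]), [np.float64(0.5822579356352171), np.float64(0.5822579356357989)])
```

View pics/f.png

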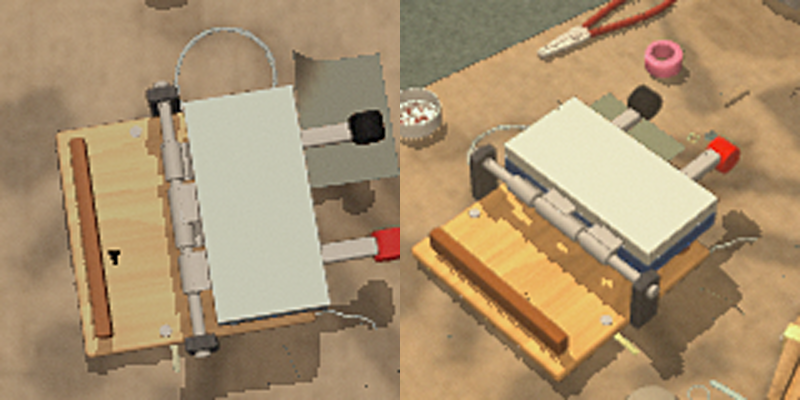

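The white tray lies upside down on the blue one, and both knobs (crop 365,128 and 385,245) are at z of about 0.043. The pair is closed, no rings have fallen out, and the arm is clear.

```bash
python3 -c "
from bench import order
print(order.hand_in())"
```

```text
the job is handed in; nothing more can be done
None
```

The job is handed in: the white tray lies closed upside down on the blue tray with the rings turned over inside (not visible; none seen outside), at about 25 s of the 54 s allowed.

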